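# Free the catch of a museum display case and lower its hood

## Robot

A 6-joint arm with a two-finger parallel gripper is mounted at the origin on the work surface. World frame = base frame: x ahead of the robot, y to its left, z up, the work surface at z = 0. Lengths are in m, angles in degrees, forces in N, time in s.
With the tool pointing down it reaches from about 0.325 to 0.9 m from the base axis. Payload 3.5 kg.
Tool frame: the origin (TCP) lies midway between the tips of the shut fingers; the grasp point (between the pads) lies grip_point_offset behind it (grip_point_offset is the distance from the TCP to the grasp point, in m); z points along the fingers, y is the line along which they close (so a half turn about z gives the same grasp; the last joint's range is limited). The gripper opens to 85 mm and grips with 20 to 120 N. Pads are 22 mm wide; open, the fingers measure 114 mm over their backs; the gripper's body (76 mm by 85 mm) begins 54 mm behind the grasp point. The pads swing forward as they close: fully open they stand 13 mm farther back than shut.
Start: joints at [-77.716, 15.837, -1.513, 72.651, 0, 84.076], TCP at [0.195, -0.594, 0.231] pointing down, gripper open.
Joint ranges: [-178.77, 178.77], [-48.84, 107.48], [-61.69, 71.31], [-111.58, 123.2], [-90, 87.43], [-180, 180]. Speed limits (degrees/s): [147.25, 147.25, 180, 180, 180, 180].

## Interface

Orientations are given as [roll, pitch, yaw] about the fixed x, y, z axes, in that order (R = Rz(yaw) Ry(pitch) Rx(roll)).
In Python, from rig import * gives the robot as it stands. Calls block until the motion is done:
- goto(position, orientation): joint-space move of the TCP to a pose.
- movel(position, rotation=None, feed=0.15): straight line of the TCP; rotation=None keeps the orientation; feed is the mean speed in m/s.
- movej(angles): joint-space move.
- set_gripper(opening, strength=None): finger opening in m; strength is the grip in N (None keeps the last); returns when the fingers have stopped.
- sleep(seconds).
- ik(position, orientation): joint angles nearest the present ones, or None.
- sense(): the state.
- snapshot(name): name is "scene" or "top" or "wrist"; returns a dict with "pixels" (420x560x3 uint8, red, green, blue), "K" (3x3 intrinsics, pixels), "cam_to_world" (4x4, takes a point from camera to world coordinates). Camera axes: x right, y up, looking along -z (the intrinsics and any distortion apply to the point x, -y, -z); pixel columns grow to the right and rows downward; lengths in m; the calibration is good to about 2 mm. A picture is of the moment at which its call begins. There is no depth.
A pose or a line that the arm cannot do raises IKError and nothing moves.
- job_done(): hands the job in; it is judged then, once.
Trained networks look in a picture, given as the dict that the camera call returned (one of the last four; its "shot" number tells which), for a name from the list of things; names that differ only in an ending like _2 or _b are one class to them, and where a whole thing is asked for, a point or a joint stands for the part that bears it (a point fixed in the world has none). Each returns a list of dicts, best first, with "confidence" (0 to 1); they miss things now and then, are a little off and sometimes report something else, mostly with a low value. They report only what shows in the picture. A call takes as long as a camera call. They do not tell look-alikes from the thing itself.
- silhouettes(target, picture): "pixels" (420x560 bool, what is visible of it) and "rect" ([left, top, right, bottom] as shares, 0 to 1, of the picture: columns of its width, rows of its height, round what is visible of it).
- pinpoint(target, picture): "xy" ([column, row] as shares, 0 to 1, of the picture: columns of its width, rows of its height: a listed point, or the origin of a listed thing).
The state is a dict: "time": time; "q": joint angles; "joint_vel": joint speeds; "effort": joint torques, N m; "eef_pos": TCP position; "tcp_rot": TCP orientation; "contact_force": force on the tool from outside, world axes, zero at the start; "ft_torque": the same for the moment, N m; "grip_width": finger opening in m; "gripper_force": force on a finger pad.
Only numpy, scipy, OpenCV 4.12 (cv2) and the standard library are available. Lean on these libraries where they do the work, as an engineer would, in place of code of your own. Each camera call takes 0.05 s, during which the arm holds its last target. There are 200 camera calls.

## Task

Close the little display case on the museum's front desk: pick up the loose release rod and use it (not your fingers) to flick the ratchet pawl up from under its ear, so that it falls over to its open side while the hood is still up. Then lower the hood gently by hand all the way down over the clay pot, and leave the rod lying in its two-forked wooden rest. Do not disturb the other things on the desk.

Things in the scene. Friction and masses are not known exactly. Their poses are not given: they have to be found in the camera images.
- lift: Fixed display case: base board 170 (x) x 262 (y) x 12 mm; plinth, clay pot and hood at its +y side; dark steel column 300 mm high at (20, -24) mm; toothed rack and steel pawl at its -y side. Origin on the desk, z up. Its -x axis (front) points to the robot, yaw within 0.25. The hood's front is at x = -50 mm, its sides at y = 12 and 142; the board's front edge at -75; rack and column at x > -5.
- hood (a joint): Hood height (m): 0 at the top, grows as it goes down, 0.12 when its rim is on the plinth. Clear box 130 x 130 x 100 mm with wooden top, on a carriage on the column. Starts at 0 to 0.03. A stiff slide holds it wherever it is left; a push of 2 to 6 N moves it down. With the pawl in the rack it goes down at most one 12 mm tooth.
- hood_handle (a point): Centre of the steel bar handle on the hood's top: bar 90 mm long along the lift's x, 14 mm wide, 14 mm high, 24 mm clear above the top. 288 mm above the desk with the hood at the top, 168 mm when down. Axes as the lift's.
- pawl (a joint): Pawl angle (rad) about its pivot pin, which runs along the lift's x at y = -68, z = 90 mm. 0 to 0.25: leaning into the rack (locked). Grows as the ear is lifted and the pawl swings out to the lift's -y. Past about 0.5 it tips over by its own weight (0.12 kg) to its open stop at 1.3 and stays; let go earlier it falls back.
- pawl_ear (a point): Centre of the pawl's ear: a flat steel plate at the pawl's front, 34 mm along the lift's x (17 either side), 7 mm thick, reaching 21 mm beyond this point away from the pivot. This point is 27 mm from the pivot pin (towards +y when locked), 90 mm up at pawl angle 0, at x = -40 mm of the lift, and turns with the pawl. Free space below to the base board; behind, up to 35 mm past this point.
- rod_mid (a point): Centre of the loose release rod: a straight steel rod 10 mm thick and 240 mm long along its own x axis, both ends alike, with a wooden grip 70 mm long, 18 mm wide, 22 mm high round its middle. 0.17 kg. Starts flat on the desk, this point 11 mm up.
- rest: Fixed rest for the rod: board 190 x 70 x 8 mm, with two upright V forks 75 mm either side of its middle along its x axis (each 12 mm thick, V of 90 degrees, 45 mm wide at its mouth, 62 mm above the desk). The rod lies along the rest's x, its grip between the forks, its axis about 47 mm up. Origin under the board's middle, on the desk.
- bell: Bystander: steel counter bell, 72 mm across, 42 mm high. Origin under its centre.
- stamp: Bystander: rubber stamp, 45 x 60 mm foot, round black handle, 56 mm high. Origin under its centre.
- penstone: Bystander: round grey stone 80 mm across, 40 mm high, with a pen standing out of it to 175 mm. Origin under its centre.
- glasscase: Bystander: black spectacle case 60 x 130 (y) x 36 mm. Origin under its centre.
- inkpad: Bystander: flat dark ink-pad tin, 50 x 70 (y) x 19 mm. Origin under its centre.
Not all that is in view belongs to the job. Leave any pink look-alike of the part that bears rod_mid alone.

How it is judged (in metres and radians):
On the way, in this order (a step that is already met when the one before it is completed fails the run):
1. the rod, hood still up, presses on the pawl before it is open (contact force between rod and pawl above 0.05 N and value of joint pawl below 1 rad and value of joint hood below 0.045 m).
2. the pawl lies over at its open side, the hood still up (value of joint pawl above 1.15 rad and value of joint hood below 0.045 m), for 0.2 s.
At the end, for the whole second after the job is handed in: The hood is within 4 mm of fully down, the pawl lies open (beyond 1.1 rad), and the rod lies at rest in both forks of its rest, its middle within 34 mm of the rest's middle along it (value of joint hood above 0.116 m and value of joint pawl above 1.1 rad and z of rod_mid in the frame of rest between 0.04 and 0.055 m and y of rod_mid in the frame of rest between -0.01 and 0.01 m and x of rod_mid in the frame of rest between -0.034 and 0.034 m and angle between the x axis of rod_mid and the x axis of rest, either way round below 0.12 rad and linear speed of rod below 0.02 m/s); the robot touches nothing.
It fails at once if the fingers or arm push the pawl (contact force between any of the fingers, the arm and pawl above 1 N).
It fails at once if the hood moves faster than 0.4 m/s (velocity of joint hood above 0.4 m/s).
It fails at once if a bystander is moved more than 30 mm (distance of any of bell, stamp, penstone, glasscase, inkpad from where it was at the start of the episode above 0.03 m).
It fails at once if a bystander is tipped over (angle between any of bell, stamp, penstone's own z axis and vertical above 0.6 rad).
It also fails if it takes over 67 s, if anything falls off the work surface, if the arm or the gripper's body presses on something with over 40 N, if the wrist force passes 120 N, or if a joint passes its speed limit or range.

## Working session

There is one attempt and no reset: what is moved stays moved. The work goes in short steps, each a Python script; the robot and the scene stay as the last script left them, time stands still between calls to the robot, and variables do not carry over. Pictures are saved under pics/ and viewed, at most 10 in all, crops included, and the job is handed in when it is done.

```bash
ls; mkdir -p pics; cat > h.py <<'E'
from rig import *
import numpy as np, cv2
def save(p,n): cv2.imwrite('pics/'+n+'.png',cv2.cvtColor(p["pixels"],cv2.COLOR_RGB2BGR))
def ray(p,xy):
    u,v=xy[0]*560,xy[1]*420; K=p["K"]; T=p["cam_to_world"]
    d=np.array([(u-K[0,2])/K[0,0],-(v-K[1,2])/K[1,1],-1.0]); d=T[:3,:3]@d
    return T[:3,3],d/np.linalg.norm(d)
def onz(p,xy,z):
    o,d=ray(p,xy); return o+d*(z-o[2])/d[2]
def tri(rs):
    A=np.zeros((3,3));b=np.zeros(3)
    for o,d in rs:
        P=np.eye(3)-np.outer(d,d);A+=P;b+=P@o
    x=np.linalg.solve(A,b); return x,[np.linalg.norm((np.eye(3)-np.outer(d,d))@(x-o)) for o,d in rs]
def px(p,X):
    T=p["cam_to_world"];c=T[:3,:3].T@(np.array(X)-T[:3,3]); K=p["K"]
    return K[0,2]+K[0,0]*c[0]/-c[2], K[1,2]-K[1,1]*c[1]/-c[2]
E
python3 - <<'E'
from h import *
np.set_printoptions(precision=3,suppress=True)
P={n:snapshot(n) for n in("scene","top")}
for n in P: save(P[n],n+'0'); print(n,P[n]["cam_to_world"][:3,3],P[n].keys())
for t in "lift hood_handle pawl_ear rod_mid rest bell stamp penstone glasscase inkpad".split():
    for n in P:
        print(t,n,[(round(r["confidence"],2),(np.array(r["xy"])*[560,420]).round(),onz(P[n],r["xy"],0.0)[:2]) for r in pinpoint(t,P[n])[:4]])
print(sense(), grip_point_offset)
E
```

```text
pics
scene [ 1.213 -1.151  1.321] dict_keys(['pixels', 'K', 'cam_to_world', 'shot'])
top [ 0.429 -0.075  1.175] dict_keys(['pixels', 'K', 'cam_to_world', 'shot'])
lift scene [(0.67, array([325., 253.]), array([ 0.622, -0.003]))]
lift top [(0.97, array([250., 185.]), array([0.609, 0.   ])), (0.7, array([192., 254.]), array([0.396, 0.169])), (0.36, array([251., 249.]), array([ 0.414, -0.007]))]
hood_handle scene [(0.97, array([346., 176.]), array([0.485, 0.415]))]
hood_handle top [(0.97, array([204., 158.]), array([0.691, 0.144])), (0.75, array([299., 259.]), array([ 0.386, -0.155]))]
pawl_ear scene [(0.71, array([306., 237.]), array([0.528, 0.03 ]))]
pawl_ear top [(0.52, array([259., 195.]), array([ 0.581, -0.028]))]
rod_mid scene [(0.82, array([249., 299.]), array([ 0.521, -0.307])), (0.82, array([150., 310.]), array([ 0.287, -0.504]))]
rod_mid top [(0.8, array([415., 288.]), array([ 0.306, -0.507])), (0.66, array([348., 212.]), array([ 0.531, -0.304]))]
rest scene []
rest top [(0.61, array([152., 224.]), array([0.483, 0.294]))]
bell scene [(0.8, array([241., 253.]), array([ 0.38 , -
[... 432 characters left out ...]
array([ 0.722, -0.287]))]
glasscase top [(0.81, array([338., 153.]), array([ 0.717, -0.271]))]
inkpad scene [(0.76, array([270., 233.]), array([ 0.409, -0.02 ]))]
inkpad top [(0.9, array([253., 250.]), array([ 0.411, -0.013]))]
{'time': 1.1, 'q': array([-77.718,  15.834,  -1.513,  72.653,   0.   ,  84.076]), 'joint_vel': array([ 0.1  ,  0.004,  0.077, -0.02 ,  0.064,  0.019]), 'effort': array([  0.001, -44.55 ,  29.557,   0.001,  -0.   ,   0.   ]), 'eef_pos': array([ 0.195, -0.594,  0.231]), 'tcp_rot': array([180.   ,  -0.   ,  18.206]), 'contact_force': array([0.66 , 0.591, 0.45 ]), 'ft_torque': array([ 0.022, -0.024,  0.05 ]), 'gripper_force': 0.0, 'grip_width': 0.08559974393152643} 0.0187
```

View pics/scene0.png

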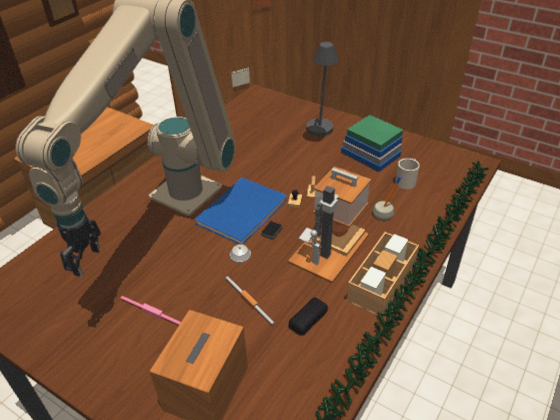

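View pics/top0.png

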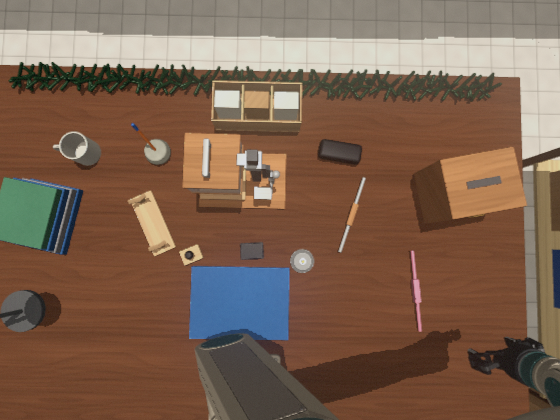

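Rod candidates:
- The steel rod with an orange-brown grip, at scene (249,299) and top (352,214). I choose this one.
- The pink rod, at scene (150,310) and top (417,291). This is the look-alike and I leave it alone.

The lift is at top (240,180), the rest at (152,224) and the stamp is close to the rest. Next I take close wrist views.

```bash
cat > m.py <<'E'
from h import *
import pickle
np.set_printoptions(precision=4,suppress=True)
V=[("rod",(0.50,-0.30,0.27),163),("rod",(0.55,-0.27,0.27),163),("lift",(0.42,-0.08,0.36),180),("lift",(0.50,-0.02,0.42),180),("rest",(0.44,0.22,0.32),205),("rest",(0.46,0.28,0.32),205)]
T={"rod":["rod_mid"],"lift":["lift","hood_handle","pawl_ear"],"rest":["rest","stamp"]}
out=[]
for i,(k,p,y) in enumerate(V):
    try: goto(p,(180,0,y))
    except Exception as e: print(k,e); continue
    sleep(0.15)
    s=snapshot("wrist"); save(s,f"w{i}"); d={}
    for t in T[k]:
        r=pinpoint(t,s)[:2]
        m=silhouettes(t,s)[:2]
        d[t]=(r,m)
        print(i,t,[(round(a["confidence"],2),np.array(a["xy"])*[560,420],onz(s,a["xy"],.011)[:2]) for a in r],[(round(a["confidence"],2),a["pixels"].sum()) for a in m])
    out.append((k,s,d))
    print(s["cam_to_world"][:3,3],sense()["time"])
pickle.dump(out,open("m.pkl","wb"))
ims=[cv2.imread(f"pics/w{i}.png") for i in range(6)]
cv2.imwrite("pics/m.png",cv2.resize(np.vstack([np.hstack(ims[:3]),np.hstack(ims[3:])]),(800,400)))
E
python3 m.py
```

```text
0 rod_mid [(0.88, array([30.912, 49.308]), array([ 0.3018, -0.5096])), (0.86, array([274.12 , 193.284]), array([ 0.5225, -0.3141]))] [(0.91, np.int64(2171)), (0.72, np.int64(2977))]
[ 0.4284 -0.2799  0.4126] 3.0
1 rod_mid [(0.93, array([238.504, 160.692]), array([ 0.5241, -0.311 ]))] [(0.85, np.int64(2402)), (0.57, np.int64(1114))]
[ 0.4783 -0.2496  0.4127] 3.6417
2 lift [(0.59, array([331.688, 281.316]), array([ 0.6073, -0.0001]))] [(0.9, np.int64(21390))]
2 hood_handle [] [(0.81, np.int64(6412)), (0.18, np.int64(683))]
2 pawl_ear [(0.77, array([312.48 , 288.288]), array([ 0.6192, -0.0293]))] [(0.7, np.int64(1653)), (0.33, np.int64(773))]
[ 0.3463 -0.082   0.5019] 5.1167
3 lift [(0.92, array([291.592, 219.912]), array([ 0.606, -0.   ]))] [(0.84, np.int64(31548))]
3 hood_handle [(0.91, array([394.408, 335.496]), array([0.8271, 0.1892]))] [(0.71, np.int64(19319)), (0.54, np.int64(1385))]
3 pawl_ear [(0.76, array([268.576, 217.014]), array([ 0.601 , -0.0376]))] [(0.68, np.int64(1409))]
[ 0.4247 -0.0216  0.5621] 6.1583
4 rest [(0.56, array([315.784, 213.402]), array([0.4806, 0.291 ]))] [(0.83, np.int64(7239)), (0.36, np.int64(2356))]
4 stamp [(0.79, array([256.816, 109.998]), array([0.3924, 0.1658]))] [(0.82, np.int64(1893)), (0.65, np.int64(898))]
[0.3733 0.1863 0.4634] 7.6
5 rest [(0.57, array([277.816, 185.094]), array([0.4847, 0.2888]))] [(0.6, np.int64(7807))]
5 stamp [(0.61, array([222.32 ,  76.104]), array([0.3924, 0.1729]))] [(0.76, np.int64(2100))]
[0.3923 0.2466 0.4627] 8.3583
```

```bash
python3 - <<'E'
from h import *
import pickle
out=pickle.load(open("m.pkl","rb")); 
ims=[]
for i in (1,2,3,5): ims.append(cv2.imread(f"pics/w{i}.png"))
cv2.imwrite("pics/m.png",cv2.resize(np.vstack([np.hstack(ims[:2]),np.hstack(ims[2:])]),(800,600)))
np.set_printoptions(precision=4,suppress=True)
for t,idx in (("rod_mid",[(0,1),(1,0)]),("pawl_ear",[(2,0),(3,0)]),("lift",[(2,0),(3,0)]),("rest",[(4,0),(5,0)])):
    print(t,tri([ray(out[i][1],out[i][2][t][0][j]["xy"]) for i,j in idx]))
def axis(mask,s,z):
    v,u=np.nonzero(mask); q=np.array([onz(s,(a/560,b/420),z)[:2] for a,b in zip(u[::3]+.5,v[::3]+.5)])
    c,(w,h),a=cv2.minAreaRect(q.astype(np.float32)*1000)
    e=np.linalg.svd(q-q.mean(0),full_matrices=False)[2][0]
    return q.mean(0),np.degrees(np.arctan2(e[1],e[0])),c,(w,h),a
for i,t,z in ((0,"rod_mid",.011),(1,"rod_mid",.011),(4,"rest",.03),(5,"rest",.03)):
    for m in out[i][2][t][1]: print(i,t,axis(m["pixels"],out[i][1],z))
E
```

```text
rod_mid (array([ 0.527 , -0.315 , -0.0101]), [np.float64(0.0009227941464510282), np.float64(0.0009227941464509926)])
pawl_ear (array([ 0.5783, -0.0363,  0.0836]), [np.float64(0.0009484133981204795), np.float64(0.0009484133981203976)])
lift (array([ 0.6048, -0.0005,  0.0153]), [np.float64(0.0003589779096691781), np.float64(0.00035897790966907684)])
rest (array([0.4805, 0.2883, 0.0208]), [np.float64(0.002199845346445249), np.float64(0.0021998453464450196)])
0 rod_mid (array([ 0.5181, -0.3116]), np.float64(-17.67339023529407), (526.0499267578125, -314.166748046875), (17.86748695373535, 241.47476196289062), 72.9271011352539)
0 rod_mid (array([ 0.3191, -0.5068]), np.float64(5.780020804338949), (336.0702209472656, -505.0054016113281), (168.09866333007812, 27.859760284423828), 5.889637470245361)
1 rod_mid (array([ 0.5187, -0.3115]), np.float64(-17.64191612784316), (526.238525390625, -313.9532470703125), (18.52689552307129, 240.8626708984375), 70.62521362304688)
1 rod_mid (array([ 0.3687, -0.5005]), np.float64(1.0238731247207182), (367.1102600097656, -500.7003479003906), (17.402034759521484, 105.34241485595703), 89.56523132324219)
4 rest (array([0.4802, 0.285 ]), np.float64(25.901852688216263), (488.40484619140625, 289.308837890625), (194.50411987304688, 66.78436279296875), 25.334983825683594)
4 rest (array([0.6984, 0.2813]), np.float64(15.69558110089538), (705.989501953125, 278.8048095703125), (78.93209838867188, 107.4815444946289), 77.611083984375)
5 rest (array([0.4803, 0.2877]), np.float64(25.476299877338754), (487.2750549316406, 291.4265441894531), (190.21270751953125, 68.12849426269531), 25.529489517211914)
```

View pics/m.png

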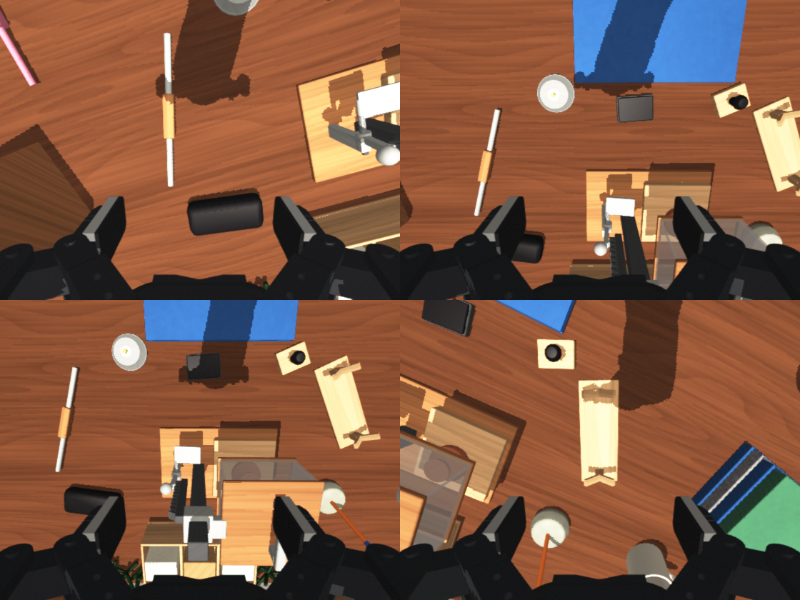

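Panel 1 shows the real rod with its orange grip at (168,115). Panel 2 shows the white ear plate at about (620,206) on the lift board, and panel 4 shows the rest at (598,433). Now I fit the lift pose from the board edges.

```bash
python3 - <<'E'
from h import *
import pickle
out=pickle.load(open("m.pkl","rb"))
np.set_printoptions(precision=4,suppress=True)
for i in (2,3):
    s=out[i][1]; m=out[i][2]["lift"][1][0]["pixels"]
    v,u=np.nonzero(m); print("bbox",u.min(),u.max(),v.min(),v.max())
    cols=np.arange(u.min()+6,u.min()+165)
    top=np.array([v[u==c].min() if (u==c).any() else 0 for c in cols])
    P=np.array([onz(s,((c+.5)/560,t/420),.012)[:2] for c,t in zip(cols,top)])
    P=P[np.abs(P[:,0]-np.median(P[:,0]))<.01]
    f=cv2.fitLine(P.astype(np.float32),cv2.DIST_HUBER,0,.001,.001).ravel(); print("front",f, np.degrees(np.arctan2(-f[0],f[1])),P[0],P[-1])
    rows=np.arange(v.min()+6,v.min()+85)
    lf=np.array([u[v==r].min() for r in rows]); P=np.array([onz(s,(c/560,(r+.5)/420),.012)[:2] for c,r in zip(lf,rows)])
    P=P[np.abs(P[:,1]-np.median(P[:,1]))<.01]
    f=cv2.fitLine(P.astype(np.float32),cv2.DIST_HUBER,0,.001,.001).ravel(); print("side",f,np.degrees(np.arctan2(f[1],f[0])),P[0],P[-1])
a=cv2.imread("pics/w2.png")[225:365,240:500]; b=cv2.imread("pics/w3.png")[165:395,200:480]
a=cv2.resize(a,None,fx=2,fy=2,interpolation=3);b=cv2.resize(b,None,fx=1.25,fy=1.25,interpolation=3)
c=np.zeros((580,520,3),np.uint8);c[:280]=a;c[285:285+b.shape[0],:b.shape[1]]=b;cv2.imwrite("pics/l.png",c)
E
```

```text
bbox 260 513 238 419
front [ 0.0011  1.      0.5356 -0.0117] -0.06399637 [ 0.5355 -0.0995] [0.5358 0.1338]
side [ 0.9999 -0.0152  0.5968 -0.1086] -0.87178713 [ 0.5458 -0.1093] [ 0.6796 -0.1098]
bbox 222 453 178 380
front [0.0003 1.     0.5378 0.0057] -0.015119535 [ 0.5378 -0.1002] [0.541  0.1491]
side [ 1.     -0.0029  0.6136 -0.1092] -0.16790669 [ 0.5466 -0.1108] [ 0.6815 -0.1121]
```

View pics/l.png

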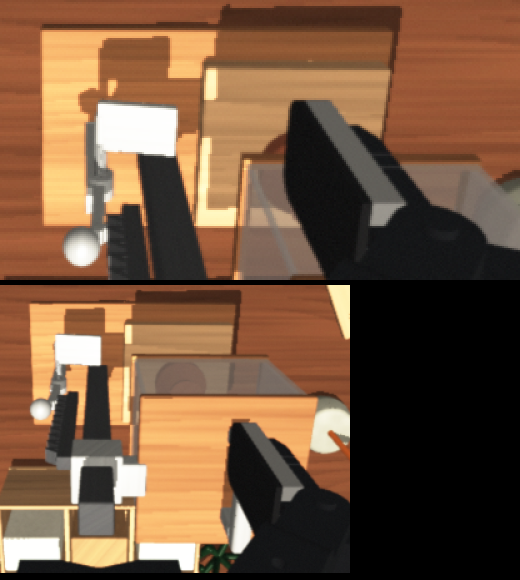

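```bash
python3 - <<'E'
from h import *
import pickle
out=pickle.load(open("m.pkl","rb"))
np.set_printoptions(precision=4,suppress=True)
s=out[2][1]; f=lambda u,v,z:onz(s,(u/560,v/420),z)
c=lambda a,b:(240+a/2,225+b/2)
print("board corners",[f(*c(*p),.012)[:2] for p in((41,27),(392,27),(42,226))])
for z in(.09,.095,.1): print("ear",z,[f(*c(*p),z)[:2] for p in((97,103),(178,108),(176,156),(98,150))])
s=out[3][1]; c=lambda a,b:(200+a/1.25,165+(b-285)/1.25)
print("board3",[f(*c(*p),.012)[:2] for p in((30,304),(239,304))])
for z in(.09,.095): print("ear3",z,[f(*c(*p),z)[:2] for p in((56,335),(102,336),(101,365),(57,363))])
for z in(.21,.22,.23,.24,.25): print("hoodtop",z,[f(*c(*p),z)[:2] for p in((138,396),(315,396))])
t=snapshot("top")
for h in (.258,.27,.288): print([onz(t,r["xy"],h) for r in pinpoint("hood_handle",t)[:1]])
sc=snapshot("scene")
print(tri([ray(p,pinpoint("hood_handle",p)[0]["xy"]) for p in (t,sc)]+[ray(s,out[3][2]["hood_handle"][0][0]["xy"])]))
print(tri([ray(p,pinpoint("pawl_ear",p)[0]["xy"]) for p in (t,sc)]))
E
```

```text
board corners [array([ 0.5363, -0.1084]), array([0.5366, 0.1509]), array([ 0.7086, -0.1103])]
ear 0.09 [array([ 0.5583, -0.069 ]), array([ 0.5619, -0.0168]), array([ 0.597 , -0.0167]), array([ 0.5925, -0.0681])]
ear 0.095 [array([ 0.5557, -0.0692]), array([ 0.5593, -0.0176]), array([ 0.5939, -0.0175]), array([ 0.5895, -0.0683])]
ear 0.1 [array([ 0.5532, -0.0694]), array([ 0.5567, -0.0184]), array([ 0.5909, -0.0183]), array([ 0.5865, -0.0685])]
board3 [array([ 0.5397, -0.1073]), array([0.5397, 0.1564])]
ear3 0.09 [array([ 0.5583, -0.068 ]), array([ 0.5594, -0.0171]), array([ 0.5935, -0.0182]), array([ 0.5911, -0.0678])]
ear3 0.095 [array([ 0.5568, -0.0675]), array([ 0.558 , -0.0172]), array([ 0.5917, -0.0182]), array([ 0.5893, -0.0673])]
hoodtop 0.21 [array([0.5789, 0.0129]), array([0.579 , 0.1653])]
hoodtop 0.22 [array([0.5745, 0.0119]), array([0.5746, 0.16  ])]
hoodtop 0.23 [array([0.5702, 0.0109]), array([0.5702, 0.1547])]
hoodtop 0.24 [array([0.5658, 0.0099]), array([0.5658, 0.1494])]
hoodtop 0.25 [array([0.5614, 0.0089]), array([0.5615, 0.1441])]
[array([0.6325, 0.0923, 0.258 ])]
[array([0.6298, 0.0901, 0.27  ])]
[array([0.6258, 0.0869, 0.288 ])]
(array([0.6314, 0.0878, 0.2726]), [np.float64(0.0028274842114295773), np.float64(0.0033881270956276906), np.float64(0.003864861007687641)])
(array([ 0.5743, -0.0316,  0.0745]), [np.float64(0.0043115363779033045), np.float64(0.004311536377903532)])
```

```bash
python3 - <<'E'
from h import *
np.set_printoptions(precision=4,suppress=True)
c=(0.5245,-0.313); y=180-17.6
set_gripper(0.05,60)
goto((*c,0.12),(180,0,y))
movel((*c,0.004),feed=0.12)
set_gripper(0.0,80)
s=sense(); print(s["grip_width"],s["gripper_force"],s["eef_pos"],s["contact_force"])
movel((*c,0.12),feed=0.15)
goto((0.40,-0.030,0.14),(180,0,180))
p=snapshot("scene"); w=snapshot("wrist"); t=snapshot("top")
s=sense(); print(s["time"],s["grip_width"],s["gripper_force"],s["eef_pos"],s["tcp_rot"])
r=[]
for n,q in(("scene",p),("top",t),("wrist",w)):
    a=[x for x in pinpoint("rod_mid",q)]
    print(n,[(x["confidence"],np.array(x["xy"])*[560,420],onz(q,x["xy"],.147)) for x in a])
A=cv2.cvtColor(w["pixels"],4); u,v=px(p,(0.45,-.03,.12)); u,v=int(u),int(v)
B=cv2.resize(cv2.cvtColor(p["pixels"],4)[v-70:v+80,u-70:u+130],(560,420))
cv2.imwrite("pics/g.png",cv2.resize(np.hstack([A,B]),(800,300)))
E
```

```text
0.01605509027724709 80.68865060806274 [ 0.5252 -0.3135  0.0051] [-1.2633  1.1943  5.5468]
15.275 0.01582538910041791 79.86930727958679 [ 0.4013 -0.031   0.1403] [-179.9788    0.0491  179.9109]
scene [(0.58, array([265.384, 200.214]), array([ 0.3963, -0.0214,  0.147 ])), (0.57, array([151.816, 312.396]), array([ 0.399 , -0.5791,  0.147 ]))]
top [(0.63, array([413.728, 287.784]), array([ 0.3209, -0.4508,  0.147 ]))]
wrist [(0.84, array([278.096, 283.416]), array([ 0.4007, -0.0324,  0.147 ]))]
```

View pics/g.png

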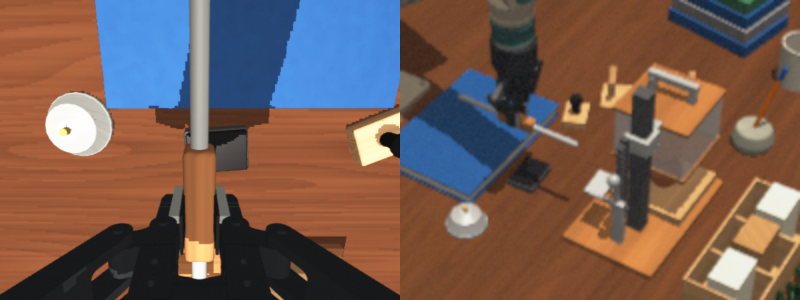

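The rod is held level and centred, with its grip at wrist (278,283), and it points at the ear. Next I insert it under the ear and lift.

```bash
python3 - <<'E'
from h import *
np.set_printoptions(precision=4,suppress=True)
S=lambda k:(lambda s:print(k,s["time"],s["eef_pos"],s["contact_force"],s["ft_torque"]))(sense())
movel((0.40,-0.031,0.055),feed=0.15); S("low")
movel((0.474,-0.031,0.055),feed=0.12); S("in")
p=snapshot("scene"); 
movel((0.474,-0.031,0.085),feed=0.05); S("up1")
movel((0.474,-0.031,0.105),feed=0.06); S("up2")
movel((0.474,-0.042,0.114),feed=0.06); S("up3")
sleep(0.5); S("w")
q=snapshot("scene"); t=snapshot("wrist"); save(t,"w_up")
for x in (p,q): print([(a["confidence"],np.array(a["xy"])*[560,420]) for a in pinpoint("pawl_ear",x)[:2]])
o=[]
for x in (p,q):
    u,v=map(int,px(x,(0.56,-.05,.08))); o.append(cv2.resize(cv2.cvtColor(x["pixels"],4)[v-50:v+50,u-66:u+67],(400,300),interpolation=cv2.INTER_CUBIC))
cv2.imwrite("pics/p.png",np.hstack(o))
E
```

```text
low 16.1417 [ 0.4006 -0.0312  0.0554] [-0.6885 -0.3155 -1.6726] [ 0.0324 -0.0175  0.0054]
in 16.9083 [ 0.4731 -0.0308  0.0549] [ 0.0241 -0.2725 -2.3869] [ 0.0172  0.0563 -0.0143]
up1 17.7083 [ 0.474 -0.031  0.085] [ 0.6278 -0.0692 -2.6087] [ 0.0277 -0.0201 -0.0199]
up2 18.1917 [ 0.4746 -0.0311  0.1056] [ 0.1479 -0.0303 -2.6274] [0.033  0.0415 0.0094]
up3 18.575 [ 0.4743 -0.0425  0.1143] [-0.5955 -0.214  -1.9199] [-0.0203 -0.04    0.0374]
w 19.075 [ 0.4739 -0.0419  0.1139] [-0.0729 -0.2773 -1.7854] [ 0.0039  0.0674 -0.0242]
[(0.49, array([308.616, 236.586]))]
[(0.73, array([327.376, 251.58 ])), (0.52, array([301.616, 237.09 ]))]
```

View pics/p.png

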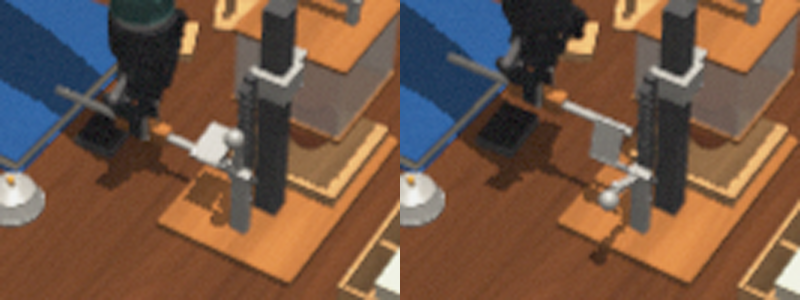

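The pawl has tipped to its open side: the ear stands upright at (607,140) and the counterweight ball is out at (609,198). Next I put the rod in its rest.

```bash
python3 - <<'E'
from h import *
np.set_printoptions(precision=4,suppress=True)
S=lambda k:(lambda s:print(k,s["time"],s["eef_pos"],s["contact_force"]))(sense())
movel((0.474,-0.034,0.114),feed=0.1)
movel((0.37,-0.034,0.15),feed=0.15)
goto((0.36,0.18,0.16),(180,0,195))
c=(0.484,0.289)
goto((*c,0.14),(180,0,205.6)); S("above")
movel((*c,0.060),feed=0.1); S("60")
movel((*c,0.043),feed=0.05); S("43")
set_gripper(0.045); S("open")
movel((*c,0.14),feed=0.12)
goto((0.42,0.25,0.30),(180,0,205.6))
w=snapshot("wrist"); t=snapshot("top"); sc=snapshot("scene")
rs=[]
for n,q in(("w",w),("t",t),("sc",sc)):
    a=pinpoint("rod_mid",q); print(n,[(x["confidence"],np.array(x["xy"])*[560,420],onz(q,x["xy"],.047)) for x in a])
    print([onz(q,x["xy"],.0)[:2] for x in pinpoint("rest",q)])
A=cv2.cvtColor(w["pixels"],4); u,v=map(int,px(sc,(.484,.289,.03)))
B=cv2.resize(cv2.cvtColor(sc["pixels"],4)[v-50:v+50,u-66:u+67],(560,420),interpolation=2)
cv2.imwrite("pics/r.png",cv2.resize(np.hstack([A,B]),(800,300)))
S("end")
E
```

```text
above 21.9833 [0.4842 0.2876 0.1393] [ 0.3285 -0.9739 -1.8794]
60 22.9333 [0.4846 0.2893 0.0607] [ 0.3459  1.3136 -1.3859]
43 23.425 [0.4836 0.2888 0.0425] [-0.1364 -0.6101 -1.2622]
open 23.8167 [0.4844 0.2892 0.0434] [ 0.2985 -1.262   0.3816]
w [(0.66, array([282.408, 235.116]), array([0.485, 0.285, 0.047]))]
[array([0.4875, 0.2877])]
t [(0.81, array([416.08, 288.12]), array([ 0.3096, -0.4943,  0.047 ])), (0.72, array([149.184, 223.398]), array([0.4827, 0.2887, 0.047 ]))]
[array([0.4822, 0.2903])]
sc [(0.78, array([151.2  , 311.682]), array([ 0.3263, -0.5294,  0.047 ]))]
[]
end 25.9667 [0.42   0.25   0.2993] [0.3518 0.7678 0.2409]
```

View pics/r.png

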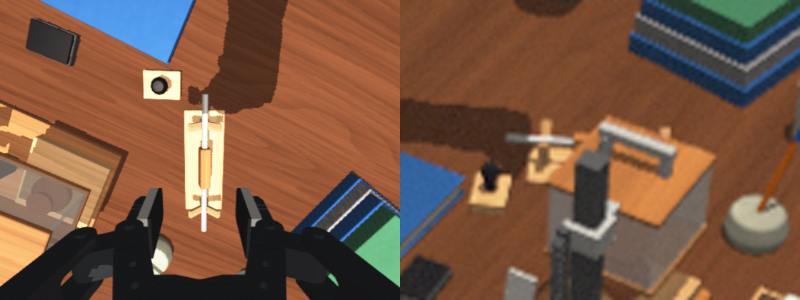

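The rod lies in both forks at wrist panel (205,165). Now I push the hood down on its handle with shut fingers, in small force-checked steps.

```bash
cat > d.py <<'E'
from h import *
np.set_printoptions(precision=4,suppress=True)
c=(0.628,0.083)
set_gripper(0.0,20)
goto((0.50,0.10,0.36),(180,0,180))
w=snapshot("wrist"); save(w,"hood"); a=pinpoint("hood_handle",w); print([(x["confidence"],onz(w,x["xy"],.27)) for x in a])
goto((*c,0.315),(180,0,180))
f0=sense()["contact_force"][2]; z=0.315; log=[]
while z>0.172:
    z-=0.006 if z>0.19 else 0.002
    movel((*c,z),feed=0.05)
    s=sense(); f=s["contact_force"][2]-f0; log.append((round(s["eef_pos"][2],4),round(float(f),1)))
    if f>12: break
print(log,f0,s["time"])
E
python3 d.py
```

```text
[(0.88, array([0.6122, 0.087 , 0.27  ])), (0.54, array([ 0.5583, -0.0738,  0.27  ]))]
[(np.float64(0.3096), -0.7), (np.float64(0.3027), 0.2), (np.float64(0.2963), -0.8), (np.float64(0.2904), 0.2), (np.float64(0.2844), -0.0), (np.float64(0.2784), -0.0), (np.float64(0.2724), 0.8), (np.float64(0.2664), -0.2), (np.float64(0.2604), 0.2), (np.float64(0.2544), -0.3), (np.float64(0.2488), 0.2), (np.float64(0.2427), 1.5), (np.float64(0.2366), 0.8), (np.float64(0.2305), -0.3), (np.float64(0.2245), -0.3), (np.float64(0.2185), 1.0), (np.float64(0.2126), 0.3), (np.float64(0.2066), 0.3), (np.float64(0.2006), 0.3), (np.float64(0.1946), -0.1), (np.float64(0.1886), 0.1), (np.float64(0.1869), 0.8), (np.float64(0.1849), 3.9), (np.float64(0.1828), 2.7), (np.float64(0.1807), 2.0), (np.float64(0.1787), 2.8), (np.float64(0.1768), 1.4), (np.float64(0.175), 3.5), (np.float64(0.175), 10.6), (np.float64(0.1749), 19.2)] -0.044400146366667836 35.775
```

```bash
python3 - <<'E'
from h import *
np.set_printoptions(precision=4,suppress=True)
movel((0.628,0.083,0.30),feed=0.15)
goto((0.40,0.05,0.36),(180,0,180))
w=snapshot("wrist"); t=snapshot("top"); sc=snapshot("scene")
g=lambda q,n:pinpoint(n,q)
print("handle",tri([ray(q,g(q,"hood_handle")[0]["xy"]) for q in (w,t,sc) if g(q,"hood_handle")]))
for n in("bell","stamp","penstone","glasscase","inkpad"): print(n,[onz(t,x["xy"],0)[:2] for x in g(t,n)[:1]])
print("rod",[(x["confidence"],onz(t,x["xy"],.047)) for x in g(t,"rod_mid")])
A=cv2.cvtColor(w["pixels"],4); u,v=map(int,px(sc,(.58,.1,.08)))
B=cv2.resize(cv2.cvtColor(sc["pixels"],4)[v-75:v+75,u-100:u+100],(560,420),interpolation=2)
cv2.imwrite("pics/f.png",cv2.resize(np.hstack([A,B]),(800,300)))
print(sense()["time"])
E
```

```text
handle (array([0.6321, 0.0907, 0.1496]), [np.float64(0.003704576404090939), np.float64(0.0037045764040910204)])
bell [array([ 0.3858, -0.1568])]
stamp [array([0.4833, 0.3138])]
penstone [array([0.7111, 0.2853])]
glasscase [array([ 0.7135, -0.2722])]
inkpad [array([ 0.4066, -0.0051])]
rod [(0.74, array([ 0.3068, -0.4941,  0.047 ])), (0.69, array([0.4887, 0.288 , 0.047 ]))]
38.425
```

View pics/f.png

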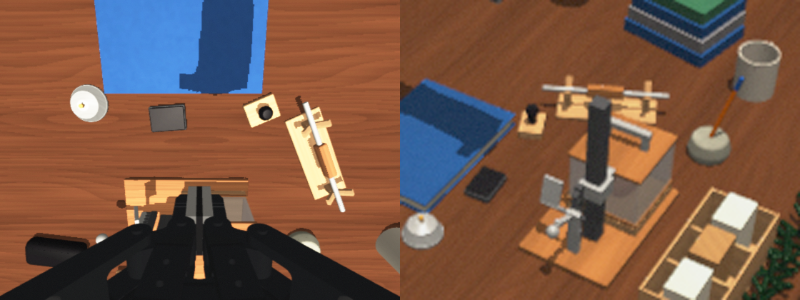

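The picture shows the hood down on the plinth at right panel (620,175), the ear upright and the pawl open at (550,190). The rod lies in both forks at (605,92) and the bystanders haven't moved.

```bash
python3 -c "
from rig import *
print(job_done())"
```

```text
the job is handed in; nothing more can be done
None
```

I handed the job in at about 38 s of the 67 s limit, with no verdict returned: the rod tipped the pawl open with the hood still up, the hood is down on the plinth, the rod lies in both forks of its rest, and no bystander appears to have moved.

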